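Zero the chopper's dial and hold the pulse key half pressed

ROBOT

A 6-joint arm with a two-finger parallel gripper is mounted at the origin on the work surface. World frame = base frame: x ahead of the robot, y to its left, z up, the work surface at z = 0. Lengths are in mm, angles in rad, forces in N, time in s.
With the tool pointing down it reaches from about 275 to 1000 mm from the base axis. Payload 8.4 kg.
Tool frame: the origin (TCP) lies on the centre line of the jaws, within the pads' length; the fingertips stand 17 mm ahead of it and the grasp point (between the pads) lies 2 mm behind it (r.tcp_to_tips is the z of the fingertips in the tool frame, in mm); z points along the fingers, y is the direction in which the jaws open and shut (so a half turn about z gives the same grasp; the last joint's range is limited). The gripper opens to 85 mm and grips with 20 to 120 N. Pads are 22 mm wide; open, the fingers measure 114 mm over their backs; the gripper's body (76 mm by 85 mm) begins 54 mm behind the grasp point. The pads swing forward as they close: fully open they stand 13 mm farther back than shut.
Start: joints at [1.323, 0.353, 1.633, -0, 1.155, -0.002], TCP at [152.081, 606.217, 248.281] pointing down, gripper open.
Joint ranges: [-2.63, 2.63], [-0.92, 2.1], [0.06, 2.66], [-1.3, 4.44], [0, 2.69], [-3.02, 3.02]. Speed limits (rad/s): [2.22, 2.22, 2.79, 3.14, 3.14, 3.14].

INTERFACE

Orientations are given as [roll, pitch, yaw] about the fixed x, y, z axes, in that order (R = Rz(yaw) Ry(pitch) Rx(roll)).
In Python, from rig import r, cams, job gives the robot as it stands.
- The arm moves only by the tool drive_tool, never from a script. Its argument "deltas" is a list of rows, each a list of 4 numbers: the shift along the tool's x, y, z in cm, then the turn about the tool's z in rad. In form: [[x, y, z, roll], ...]. A call has 1 to 12 rows; each row shifts and turns the commanded pose from where the row before left it, along the tool's axes as they then stand; what a row does not reach is not made up. A row lasts 1/12 s, in which the tool goes at most 41.7 mm and 7.16 degrees, less where a joint would pass 70% of its speed; a pose out of reach is approached as far as the arm can. A call with a gripper value outside its range is refused whole. "jaw" is the closure, from 0 (fully open) to 1 (shut), set as the call begins (left out, the last holds). The fingers move at their own pace and stop on an object; "force" is the grip in N (left out, the last holds). Time passes only in rows, so rows that do not move let the fingers close. It gives the time, the measured TCP pose, the force and the opening at its end, in the units of the state.
- r.sense(): the state, without advancing time (a new reading comes with each control period).
- cams.grab_frame(name): name is "scene" or "side" or "wrist"; returns (picture, depth): 480x640x3 uint8, red, green, blue; 480x640 float32, mm along the optical axis (not along the pixel's ray), 0 where there is no reading.
- cams.camera_params(name): a dict with "fx", "fy", "cx", "cy" (pixels), "R" (3x3) and "t" (3): a world point X has camera coordinates R X + t. Camera axes: x right, y down, z forward; pixel columns grow to the right and rows downward; lengths in mm; the calibration is good to about 2 mm. A picture is of the moment at which its call begins: read the wrist's pose just before it. camera_params takes no time and is no camera call; for the wrist camera it gives the pose at the moment of the call.
- job.sign_off(): hands the job in, once; it reports no verdict.
The state is a dict: "clock": time; "qpos": joint angles; "qvel": joint speeds; "joint_efforts": joint torques, N m; "eef_pos": TCP position; "tcp_rot": TCP orientation; "contact_force": force on the tool from outside, world axes, zero at the start; "wrist_torque": the same for the moment, N m; "opening": opening from 0.0 (shut) to 1.0 (fully open).
Only numpy, scipy, OpenCV 4.12 (cv2) and the standard library are available. Lean on these libraries where they do the work, as an engineer would, in place of code of your own. Each camera call takes 0.05 s, during which the arm holds its last target. There are 200 camera calls.

TASK

The food chopper on the kitchen counter was left with its dial turned up. First turn the black dial back, anticlockwise, fully home to its zero stop; only then press the orange spring-loaded pulse key halfway down, its top level with the green band on the pillar beside it, never all the way to the bottom, and finish the program while still holding it there with the gripper. Leave the tin, the mug and the can opener where they stand.

Things in the scene. Friction and masses are not known exactly. Their poses are not given: they have to be found in the camera images.
- chopper: Grey food chopper, fixed: flat motor base 200 (x) by 420 (y) mm, deck 60 mm above the counter. Origin: centre of its underside; -x is its front, roughly facing the robot. A clear lidded bowl, 134 mm wide, top 153 mm up, handle to +y, stands at (0, +140) mm. Dial and pulse key sit on the deck at (-20, -25) and (-20, -145) mm, either in either place, with the chopper's yaw.
- dial_grip (a point): On the dial's upright axis, at gripping height, 41 mm above the deck. The dial: a black bar 50 long, 16 thick, 13 to 53 mm above the deck, on a 54 mm disc over an 80 mm scale plate. The point turns with it: x along the bar, white pointer line on the -x half, z up. Grip the bar across its 16 mm from above. At zero the pointer meets the red tick at the chopper's front.
- dial (a joint): Angle of the dial, rad: 0 at the zero stop (bar along the chopper's x axis, pointer to the red tick), growing as it turns clockwise seen from above, to 2.6 at the other stop. It turns with light friction (0.04 N m) and stays where it is left. It starts between 0.8 and 2.2.
- key_top (a point): Centre of the flat top of the orange pulse key, 56 (x) by 54 (y) mm; 34 mm above the deck when released, 24 mm half pressed. Moves with the key; z up. A white pillar 16 by 8 mm, 36 mm tall, stands 34 mm to the chopper's -y side of this centre; its green band spans 21 to 27 mm above the deck (half travel), a red band lies lower. A 6 mm high grey rim surrounds the key.
- key (a joint): Travel of the pulse key, m: 0 released, growing as it is pressed straight down, 0.020 at the bottom stop; half pressed is 0.010. A spring pushes it up: about 3 N to start it moving, 8 N at half travel, 13 N at the bottom; it springs back when let go.
- tin: Closed food tin with blue label, 74 mm across, 108 mm tall, loose; origin at the centre of its base. Leave alone.
- mug: Blue ceramic mug, 82 mm across, 92 mm tall, handle on its +y side (out to about 80 mm), loose; origin at the centre of its base. Leave alone.
- can_opener: White hand-held can opener lying on the counter, 172 mm long along its x, 54 mm wide, 37 mm high, loose; its round head with a steel key is at +35 mm in x, its handle runs to -110 mm; origin on its underside. Leave alone.

How it is judged:
By the outcome, as a careful person would: the job done as asked, in the order asked, and still so for the second after the job is handed in, while the arm keeps its last pose, push and grip.
It also fails if it takes over 61 s, if anything falls off the work surface, if the arm or the gripper's body presses on something with over 40 N, if the wrist force passes 120 N, or if a joint passes its speed limit or range.

## Working session

There is one attempt and no reset: what is moved stays moved. The work goes in short steps, Python scripts to look and compute and a tool call to move; the robot and the scene stay as the last step left them, time stands still between calls to the robot, and variables do not carry over. Pictures are saved under pics/ and viewed, about 8 in all and at most 12, crops included, and the job is handed in when it is done.

Besides the shell and the picture viewer there is one more tool, called in YAML: its name, and indented under it one key for each argument. drive_tool: Moves the arm, as the interface text tells. Its arguments: {"type":"object","properties":{"deltas":{"type":"array"},"jaw":{"type":"number"},"force":{"type":"number"}},"required":["deltas"]}

```bash
mkdir -p pics; cat > h.py <<'E'
import numpy as np, cv2
from rig import r, cams, job
def grab(n,name):
    p=cams.camera_params(n); im,d=cams.grab_frame(n)
    cv2.imwrite(f'pics/{name}.png',im[:,:,::-1]); np.savez(f'pics/{name}.npz',im=im,d=d,**{k:np.array(p[k]) for k in p})
    return im,d,p
def pts(d,p):
    v,u=np.indices(d.shape); c=np.stack([(u-p['cx'])/p['fx']*d,(v-p['cy'])/p['fy']*d,d],-1)
    return (c-np.array(p['t']).ravel())@np.array(p['R'])
def ray(p,u,v,z):
    R=np.array(p['R']);t=np.array(p['t']).ravel();o=-R.T@t
    k=R.T@np.array([(u-p['cx'])/p['fx'],(v-p['cy'])/p['fy'],1]);return o+k*(z-o[2])/k[2]
E
python3 - <<'E'
from h import *
s=r.sense();print(s['eef_pos'],s['tcp_rot'],s['clock'],s['opening'])
a=[grab(n,n+'0')[0] for n in('scene','side')]
E
```

```text
[151.96817472 605.75756511 247.55698572] [-3.14017148e+00  1.47073885e-05  2.89581883e+00] 0.0 0.997087194719846
```

View pics/scene0.png

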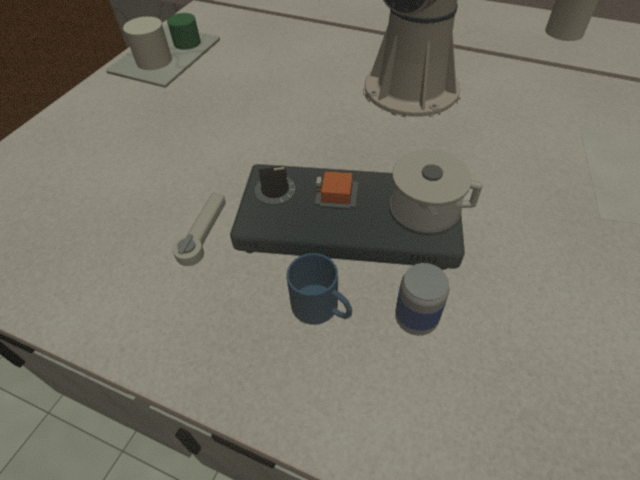

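View pics/side0.png

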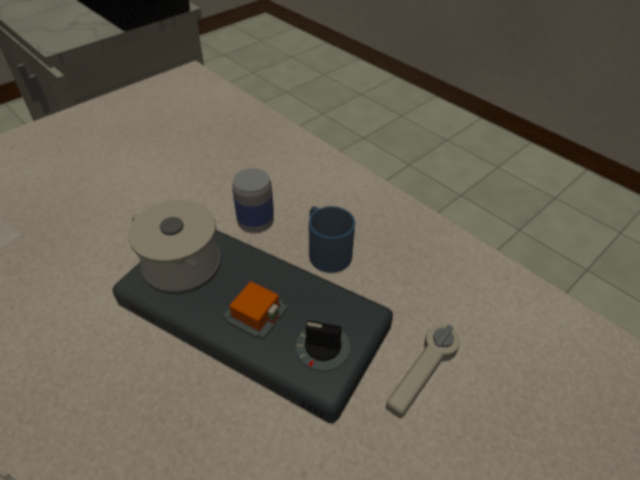

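The scene view looks towards the robot: dial at (273,182), key at (337,186), bowl at (430,190), mug and tin on the far side of the chopper. In the side view the dial is at (323,340) with its pointer to the upper left, the red tick at (311,364) and the key at (254,303). So the dial is in the -145 place.

```bash
python3 - <<'E'
from h import *
for n in('scene0','side0'):
    z=np.load(f'pics/{n}.npz');im=z['im'].astype(int);d=z['d'];P=pts(d,z)
    hsv=cv2.cvtColor(z['im'],cv2.COLOR_RGB2HSV)
    ok=d>0
    org=(hsv[...,0]<16)&(hsv[...,1]>180)&(hsv[...,2]>140)&ok
    dk=(P[...,2]>54)&(P[...,2]<66)&ok&(im.sum(-1)<230)&(np.hypot(P[...,0]-400,P[...,1])<900)
    n_,lab,st,_=cv2.connectedComponentsWithStats(dk.astype(np.uint8));k=1+st[1:,4].argmax()
    Q=P[lab==k];rect=cv2.minAreaRect(Q[:,:2].astype(np.float32));print(n,'deck',rect,np.median(Q[:,2]),len(Q))
    o=P[org];t=o[o[:,2]>88];print('orange',len(o),len(t),t.mean(0),np.percentile(o[:,2],[5,50,95]),cv2.minAreaRect(t[:,:2].astype(np.float32)))
    y0,x0=[int(np.median(a)) for a in np.nonzero(org)]
    b=(P[...,2]>95)&(P[...,2]<125)&ok&(im.sum(-1)<150);n_,lab,st,ce=cv2.connectedComponentsWithStats(b.astype(np.uint8))
    for i in range(1,n_):
        if st[i,4]>40:
            q=P[lab==i];print('blk',st[i],ce[i],q.mean(0),cv2.minAreaRect(q[q[:,2]>108][:,:2].astype(np.float32)) if (q[:,2]>108).sum()>5 else '')
    red=(im[...,0]>110)&(im[...,1]<70)&(im[...,2]<70)&ok&~org; v,u=np.nonzero(red)
    if len(v):print('red',len(v),u.mean(),v.mean(),P[red].mean(0))
E
python3 - <<'E'
import cv2
a=cv2.imread('pics/scene0.png')[150:220,235:375];b=cv2.imread('pics/side0.png')[275:380,215:365]
a=cv2.resize(a,(600,300),interpolation=2);b=cv2.resize(b,(429,300),interpolation=2)
import numpy as np
o=np.zeros((600,600,3),'uint8');o[:300]=a;o[300:,:429]=b;cv2.imwrite('pics/c.png',o)
E
```

```text
scene0 deck ((511.302734375, 21.952972412109375), (195.05392456054688, 412.3965148925781), 16.25877571105957) 58.90227634502892 10613<stdin>:10: RuntimeWarning: Mean of empty slice.
  ret = um.true_divide(
Traceback (most recent call last):
IndexError: index -1 is out of bounds for axis 0 with size 0
```

View pics/c.png

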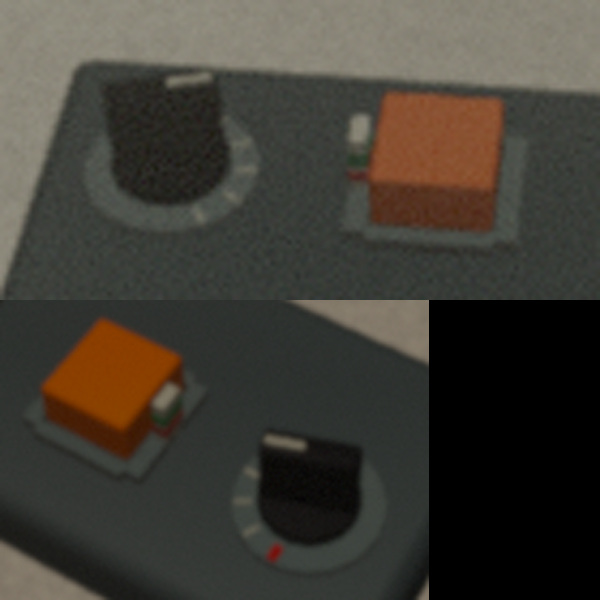

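```bash
python3 - <<'E'
from h import *
c=np.array([511.3,22]);a=np.radians(16.26);X=np.array([np.cos(a),np.sin(a)]);Y=np.array([-X[1],X[0]])
print('pred key',c-20*X-25*Y,'dial',c-20*X-145*Y)
for n in('scene0','side0'):
    z=np.load(f'pics/{n}.npz');im=z['im'].astype(int);d=z['d'];P=pts(d,z)
    hsv=cv2.cvtColor(z['im'],cv2.COLOR_RGB2HSV);ok=d>0
    org=(hsv[...,0]<16)&(hsv[...,1]>120)&(im[...,0]-im[...,2]>60)&ok&(P[...,2]>66)
    o=P[org];t=o[o[:,2]>90];print(n,'key',len(o),len(t),t.mean(0),cv2.minAreaRect(t[:,:2].astype(np.float32)))
    rel=P[...,:2]-(c-20*X-145*Y)
    b=(np.hypot(rel[...,0],rel[...,1])<45)&(P[...,2]>105)&ok; q=P[b]
    print('dial top',len(q),np.median(q[:,2]),q.mean(0),cv2.minAreaRect(q[q[:,2]>110][:,:2].astype(np.float32)))
    w=b&(im.sum(-1)>280);v,u=np.nonzero(w)
    if len(v):print('white',len(v),u.mean(),v.mean(),ray(z,u.mean(),v.mean(),113))
    dk=(abs(P[...,2]-59)<5)&ok&(im.sum(-1)<230)&(np.hypot(rel[...,0],rel[...,1])<600)
    n_,lab,st,_=cv2.connectedComponentsWithStats(dk.astype(np.uint8));k=1+st[1:,4].argmax()
    Q=P[lab==k];print('deck',cv2.minAreaRect(Q[:,:2].astype(np.float32)),np.median(Q[:,2]))
    red=(im[...,0]>90)&(im[...,1]<60)&(np.hypot(rel[...,0],rel[...,1])<55);v,u=np.nonzero(red)
    if len(v):print('red',len(v),ray(z,u.mean(),v.mean(),62))
s=r.sense();p=cams.camera_params('wrist');R=np.array(p['R']);print('wristcam pos',-R.T@np.array(p['t']).ravel(),'axis',R[2])
E
```

```text
pred key [499.09989424  -7.59995641] dial [ 532.69948265 -122.80007646]
scene0 key 614 594 [499.58061348  -7.84671097  92.89473698] ((498.37628173828125, -8.55459976196289), (56.13686752319336, 53.37689208984375), 16.651622772216797)
dial top 212 111.21205628990256 [ 533.1823372  -122.28767392  110.73277933] ((531.104248046875, -123.99800109863281), (17.684154510498047, 47.97563552856445), 38.050689697265625)
white 16 278.5 168.0 [ 523.67823206 -113.47341366  113.        ]
deck ((511.302734375, 21.952972412109375), (195.05392456054688, 412.3965148925781), 16.25877571105957) 58.8522244668881
side0 key 1281 1087 [494.98946841 -11.02094117  93.43090015] ((496.1680908203125, -9.802135467529297), (56.32554244995117, 53.67071533203125), 16.88161277770996)
dial top 420 112.12187699941714 [ 528.28824214 -125.84706924  111.41375359] ((529.3563232421875, -124.4531021118164), (17.52849006652832, 49.37256622314453), 33.91533279418945)
white 12 314.0833333333333 324.3333333333333 [ 523.34837186 -112.60929702  113.        ]
deck ((508.36431884765625, 19.13323974609375), (197.24893188476562, 414.2411193847656), 16.15103530883789) 59.419727265477974
red 19 [ 499.18572549 -131.89683935   62.        ]
wristcam pos [ 74.65754128 624.28958066 373.99321972] axis [ 0.29678217 -0.07560031 -0.95194797]
```

Estimates agree: dial axis about (530.5,-124.3), bar along 126° (dial angle about 1.23 rad), key top about (497,-9), chopper yaw 16.5°. Moving above the dial.

drive_tool:
  deltas:
    - [-2.27,-2.567,0,0]
    - [-2.27,-2.567,0,0]
    - [-2.27,-2.567,0,0]
    - [-2.27,-2.567,0,0]
    - [-2.27,-2.567,0,0]
    - [-2.27,-2.567,0,0]
    - [-2.27,-2.567,0,0]
    - [-2.27,-2.567,0,0]
    - [-2.27,-2.567,0,0]
    - [-2.27,-2.567,0,0]
    - [-2.27,-2.567,0,0]
    - [-2.27,-2.567,0,0]
  jaw: 0

```text
clock: 1.1
eef_pos: [341.6, 239.5, 248.2]
tcp_rot: [-3.142, -0.0, 2.896]
contact_force: [0.7, 0.4, -0.8]
opening: 1.001
```

drive_tool:
  deltas:
    - [-2.27,-2.567,0,0]
    - [-2.27,-2.567,0,0]
    - [-2.27,-2.567,0,0]
    - [-2.27,-2.567,0,0]
    - [-2.27,-2.567,0,0]
    - [-2.27,-2.567,0,0]
    - [-2.27,-2.567,0,0]
    - [-2.27,-2.567,0,0]
    - [-2.27,-2.567,0,0]
    - [-2.27,-2.567,0,0]
    - [-2.27,-2.567,0,0]
    - [-2.27,-2.567,0,0]

```text
clock: 2.1
eef_pos: [530.9, -125.7, 248.0]
tcp_rot: [3.142, -0.001, 2.895]
contact_force: [0.1, 1.4, 0.3]
opening: 1.001
```

drive_tool:
  deltas:
    - [0,0,0,0.115]
    - [0,0,0,0.115]
    - [0,0,0,0.115]
    - [0,0,0,0.115]
    - [0,0,0,0.115]
    - [0,0,0,0.115]
    - [0,0,0,0]
    - [0,0,0,0]
    - [0,0,0,0]

```text
clock: 2.85
eef_pos: [530.5, -123.9, 248.1]
tcp_rot: [-3.141, -0.0, 2.21]
contact_force: [0.4, 1.1, -0.1]
opening: 0.999
```

```bash
python3 - <<'E'
from h import *
s=r.sense();print(s['eef_pos'],s['tcp_rot'],s['clock'],s['qpos'],s['contact_force'])
im,d,p=grab('wrist','wrist1');P=pts(d,p);hsv=cv2.cvtColor(im,cv2.COLOR_RGB2HSV);i=im.astype(int)
rel=P[...,:2]-np.array([530.5,-124.3])
b=(np.hypot(rel[...,0],rel[...,1])<40)&(P[...,2]>105)&(P[...,2]<120)&(d>0);q=P[b]
if len(q):print('dial',len(q),q.mean(0),cv2.minAreaRect(q[:,:2].astype(np.float32)))
E
```

```text
[ 530.46808813 -123.87350184  248.13704806] [-3.14138475e+00 -2.51831602e-04  2.20958368e+00] 2.85 [-2.32161949e-01  2.28941473e-01  1.80564182e+00  3.54284121e-06
  1.10733591e+00 -8.70950915e-01] [ 0.41683768  1.06189444 -0.05502349]
dial 1123 [ 527.5602128  -122.44720431  113.32368188] ((528.5808715820312, -123.85310363769531), (16.002676010131836, 50.18326950073242), 34.34959030151367)
```

View pics/wrist1.png

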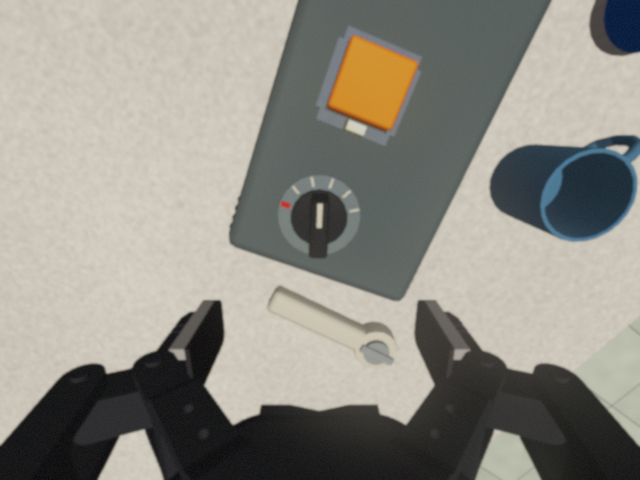

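The dial is at (320,215) with its pointer up, in line with the tool's x axis. The red tick is at (286,205), about 70° anticlockwise, and nothing is in the way. Descending and gripping gently.

drive_tool:
  deltas:
    - [0,0.0,1.35,0.02]
    - [0,0,1.35,0]
    - [0,0,1.35,0]
    - [0,0,1.35,0]
    - [0,0,1.35,0]
    - [0,0,1.35,0]
    - [0,0,1.35,0]
    - [0,0,1.35,0]
    - [0,0,1.35,0]
    - [0,0,1.35,0]
    - [0,0,1.35,0]
    - [0,0,0,0]

```text
clock: 3.9
eef_pos: [529.1, -123.5, 97.5]
tcp_rot: [-3.139, -0.003, 2.188]
contact_force: [-0.9, 0.4, -1.0]
opening: 1.001
```

drive_tool:
  deltas:
    - [0,0,0,0]
    - [0,0,0,0]
    - [0,0,0,0]
    - [0,0,0,0]
    - [0,0,0,0]
    - [0,0,0,0]
    - [0,0,0,0]
    - [0,0,0,0]
    - [0,0,0,0]
    - [0,0,0,0]
    - [0,0,0,0]
    - [0,0,0,0]
  jaw: 1
  force: 25

```text
clock: 4.9
eef_pos: [530.5, -124.3, 100.5]
tcp_rot: [-3.141, 0.001, 2.186]
contact_force: [-2.4, -2.0, 6.1]
opening: 0.183
```

drive_tool:
  deltas:
    - [0,0,0,-0.1]
    - [0,0,0,-0.1]
    - [0,0,0,-0.1]
    - [0,0,0,-0.1]
    - [0,0,0,-0.1]
    - [0,0,0,-0.1]
    - [0,0,0,-0.1]
    - [0,0,0,-0.1]
    - [0,0,0,-0.1]
    - [0,0,0,-0.1]
    - [0,0,0,-0.1]
    - [0,0,0,0]

```text
clock: 5.9
eef_pos: [530.9, -123.1, 100.5]
tcp_rot: [3.141, 0.001, -2.992]
contact_force: [-0.9, 5.1, 5.4]
opening: 0.18
```

```bash
python3 - <<'E'
from h import *
s=r.sense();print(s['eef_pos'],s['tcp_rot'],s['wrist_torque'],s['contact_force'])
E
```

```text
[ 530.89390658 -123.14093984  100.45224225] [ 3.14052284e+00  8.31997854e-04 -2.99157913e+00] [ 1.05310575  0.17974715 -0.0172628 ] [-0.85411148  5.12989045  5.41400122]
```

drive_tool:
  deltas:
    - [0,0,0,-0.05]
    - [0,0,0,-0.05]
    - [0,0,0,0]

```text
clock: 6.15
eef_pos: [530.8, -123.0, 100.5]
tcp_rot: [3.14, 0.001, -2.895]
contact_force: [-0.6, 5.2, 5.9]
opening: 0.179
```

```bash
python3 - <<'E'
from h import *
s=r.sense();print(s['eef_pos'],s['tcp_rot'],s['wrist_torque'],s['contact_force'])
E
```

```text
[ 530.8419569  -123.02454756  100.45394572] [ 3.14042272e+00  8.54981312e-04 -2.89475441e+00] [1.15546053 0.12456167 0.03492117] [-0.57629349  5.24661903  5.93710319]
```

drive_tool:
  deltas:
    - [0,0,0,-0.04]
    - [0,0,0,-0.03]
    - [0,0,0,0]
    - [0,0,0,0]

```text
clock: 6.48
eef_pos: [530.8, -123.0, 100.5]
tcp_rot: [3.14, 0.001, -2.83]
contact_force: [-0.6, 6.7, 6.6]
opening: 0.186
```

```bash
python3 - <<'E'
from h import *
s=r.sense();print(s['eef_pos'],s['tcp_rot'],s['wrist_torque'],s['contact_force'])
E
```

```text
[ 530.82187656 -123.04474565  100.49805095] [ 3.14011205e+00  1.10085802e-03 -2.82955868e+00] [ 0.98309774  0.23924863 -0.89023121] [-0.64323202  6.70684487  6.63148922]
```

drive_tool:
  deltas:
    - [0,0,0,-0.04]
    - [0,0,0,-0.02]
    - [0,0,0,0]
    - [0,0,0,0]

```text
clock: 6.82
eef_pos: [531.2, -123.0, 100.6]
tcp_rot: [3.14, 0.002, -2.772]
contact_force: [0.5, 6.4, 6.7]
opening: 0.186
```

```bash
python3 - <<'E'
from h import *
s=r.sense();print(s['eef_pos'],s['tcp_rot'],s['wrist_torque'],s['contact_force'])
E
```

```text
[ 531.181538   -122.97664017  100.6154297 ] [ 3.14000882e+00  2.15416502e-03 -2.77160793e+00] [ 1.04522815  0.02913203 -1.79848162] [0.45425815 6.36610485 6.65098382]
```

The stop is firm: torque climbs to 1.8 N m with no further turn. Releasing and rising to check.

drive_tool:
  deltas:
    - [0,0,0,0]
    - [0,0,0,0]
    - [0,0,0,0]
    - [0,0,0,0]
    - [0,0,0,0]
    - [0,0,0,0]
    - [0,0,0,0]
    - [0,0,0,0]
    - [0,0,0,0]
  jaw: 0

```text
clock: 7.57
eef_pos: [530.6, -123.9, 99.7]
tcp_rot: [3.142, -0.0, -2.767]
contact_force: [-0.5, 0.4, -1.0]
opening: 1.0
```

drive_tool:
  deltas:
    - [0,0,-0.7,0]
    - [0,0,-1.4,0]
    - [0,0,-1.4,0]
    - [0,0,-1.4,0]
    - [0,0,-1.4,0]
    - [0,0,-1.4,0]
    - [0,0,-1.4,0]
    - [0,0,-1.4,0]
    - [0,0,-1.4,0]
    - [0,0,-1.4,0]
    - [0,0,-1.4,0]
    - [0,0,0,0]

```text
clock: 8.57
eef_pos: [532.0, -124.3, 250.0]
tcp_rot: [-3.139, 0.004, -2.767]
contact_force: [0.1, -0.5, 0.7]
opening: 1.003
```

```bash
python3 - <<'E'
from h import *
s=r.sense();print(s['eef_pos'],s['tcp_rot'],s['clock'],s['contact_force'],s['opening'])
im,d,p=grab('wrist','wrist2');P=pts(d,p);hsv=cv2.cvtColor(im,cv2.COLOR_RGB2HSV);i=im.astype(int)
rel=P[...,:2]-np.array([530.5,-124.3])
b=(np.hypot(rel[...,0],rel[...,1])<40)&(P[...,2]>105)&(P[...,2]<120)&(d>0);q=P[b]
print('dial',len(q),q.mean(0),cv2.minAreaRect(q[:,:2].astype(np.float32)))
o=(hsv[...,0]<20)&(hsv[...,1]>170)&(d>0)&(P[...,2]>85);q=P[o]
if len(q):print('key',len(q),q.mean(0),cv2.minAreaRect(q[:,:2].astype(np.float32)))
E
```

```text
[ 531.97820478 -124.25565889  249.96510488] [-3.13893704  0.00382098 -2.76738989] 8.5667 [ 0.13258402 -0.45520325  0.72242755] 1.0025155428510846
dial 1109 [ 526.3977406  -124.28870776  113.34169742] ((528.0573120117188, -123.69574737548828), (50.221641540527344, 15.98375129699707), 16.356355667114258)
key 3660 [492.85593365 -11.44590129  94.42608069] ((494.2064208984375, -9.48288345336914), (55.121402740478516, 53.68618392944336), 16.34743881225586)
```

View pics/wrist2.png

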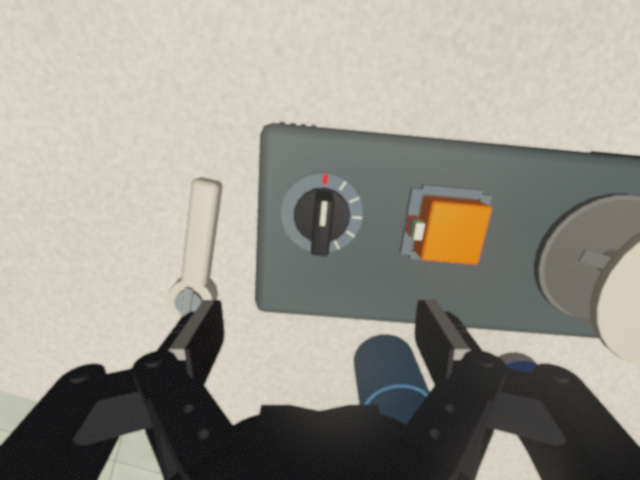

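The pointer at (323,212) now lines up with the red tick at (325,180). Bar and key angles agree to 0.01°, so the dial is home. Moving over the key with the jaws shut and turned across the chopper's x axis.

drive_tool:
  deltas:
    - [-0.114,1.5,0,0]
    - [-0.114,1.5,0,0]
    - [-0.114,1.5,0,0]
    - [-0.114,1.5,0,0]
    - [-0.114,1.5,0,0]
    - [-0.114,1.5,0,0]
    - [-0.114,1.5,0,0]
    - [-0.114,1.5,0,0]
    - [0,0,0,0.11]
    - [0,0,0,0.11]
    - [0,0,0,0.11]
    - [0,0,0,0.11]
  jaw: 1

```text
clock: 9.62
eef_pos: [493.9, -7.5, 245.8]
tcp_rot: [3.141, -0.002, 3.071]
contact_force: [-0.0, 0.8, -0.2]
opening: -0.002
```

drive_tool:
  deltas:
    - [0,0,0,0.11]
    - [0,0,0,0.11]
    - [0,0,0,0.11]
    - [0,0,0,0.11]
    - [0,0,0,0.11]
    - [0,0,0,0.11]
    - [0,0,0,0.11]
    - [0,0,0,0.11]
    - [0,0,0,0.11]
    - [0,0,0,0.11]
    - [0,0,0,0.11]
    - [0,0,0,0]

```text
clock: 10.62
eef_pos: [494.0, -7.8, 245.8]
tcp_rot: [-3.14, -0.001, 1.861]
contact_force: [0.2, 0.1, -0.2]
opening: -0.001
```

drive_tool:
  deltas:
    - [0,0,1.3,0]
    - [0,0,1.3,0]
    - [0,0,1.3,0]
    - [0,0,1.3,0]
    - [0,0,1.3,0]
    - [0,0,1.3,0]
    - [0,0,1.3,0]
    - [0,0,1.3,0]
    - [0,0,1.3,0]
    - [0,0,1.0,0]
    - [0,0,0,0]
    - [0,0,0,0]

```text
clock: 11.62
eef_pos: [494.5, -8.5, 119.3]
tcp_rot: [-3.14, -0.001, 1.868]
contact_force: [0.2, 0.1, -0.4]
opening: 0.004
```

```bash
python3 - <<'E'
from h import *
s=r.sense();print(r.tcp_to_tips,s['eef_pos'],s['tcp_rot'],s['clock'],s['contact_force'],s['opening'])
im,d,p=grab('side','side2')
cv2.imwrite('pics/side2c.png',cv2.resize(im[220:390,190:380,::-1],None,fx=3,fy=3,interpolation=2))
E
```

```text
17.0 [494.508976    -8.48245619 119.28486324] [-3.13996837e+00 -5.87467068e-04  1.86768927e+00] 11.6167 [ 0.24800766  0.12128559 -0.39452837] 0.003759943231890175
```

View pics/side2c.png

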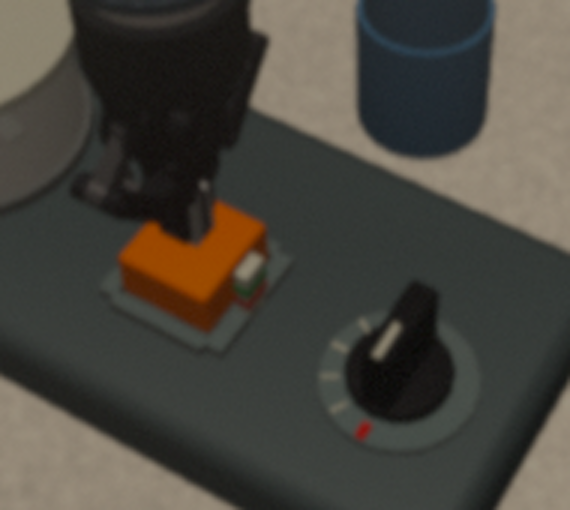

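The tips are over the key's centre (about (195,240) in the crop), clear of the pillar at (250,275). The dial pointer still faces the red tick. Lowering in small steps to find contact.

drive_tool:
  deltas:
    - [0,0,0.3,0]
    - [0,0,0.3,0]
    - [0,0,0.1,0]
    - [0,0,0,0]
    - [0,0,0,0]

```text
clock: 12.08
eef_pos: [495.3, -8.9, 112.9]
tcp_rot: [3.141, 0.0, 1.866]
contact_force: [-0.1, -0.1, 0.1]
opening: -0.003
```

drive_tool:
  deltas:
    - [0,0,0.1,0]
    - [0,0,0,0]
    - [0,0,0,0]

```text
clock: 12.33
eef_pos: [495.3, -8.9, 111.8]
tcp_rot: [3.142, 0.0, 1.866]
contact_force: [0.5, -0.1, 0.1]
opening: 0.002
```

drive_tool:
  deltas:
    - [0,0,0.1,0]
    - [0,0,0,0]
    - [0,0,0,0]

```text
clock: 12.58
eef_pos: [495.3, -8.9, 110.9]
tcp_rot: [3.141, 0.0, 1.866]
contact_force: [0.1, -0.4, 4.0]
opening: 0.003
```

drive_tool:
  deltas:
    - [0,0,0.1,0]
    - [0,0,0,0]
    - [0,0,0,0]

```text
clock: 12.83
eef_pos: [495.4, -8.9, 109.9]
tcp_rot: [3.141, 0.0, 1.866]
contact_force: [0.1, 0.3, 2.8]
opening: -0.002
```

drive_tool:
  deltas:
    - [0,0,0.1,0]
    - [0,0,0,0]
    - [0,0,0,0]

```text
clock: 13.08
eef_pos: [495.4, -8.9, 108.8]
tcp_rot: [3.141, 0.0, 1.866]
contact_force: [-0.0, -0.3, 3.8]
opening: 0.003
```

Contact came at TCP z of about 111.1, as the geometry predicts, so the target is about 101.1.

drive_tool:
  deltas:
    - [0,0,0.1,0]
    - [0,0,0.1,0]
    - [0,0,0.1,0]
    - [0,0,0.1,0]
    - [0,0,0.1,0]
    - [0,0,0.1,0]
    - [0,0,0,0]
    - [0,0,0,0]

```text
clock: 13.75
eef_pos: [495.4, -8.9, 102.9]
tcp_rot: [3.141, 0.0, 1.866]
contact_force: [-0.9, -0.1, 6.8]
opening: 0.002
```

drive_tool:
  deltas:
    - [0,0,0.1,0]
    - [0,0,0.07,0]
    - [0,0,0,0]
    - [0,0,0,0]
    - [0,0,0,0]
    - [0,0,0,0]

```text
clock: 14.25
eef_pos: [495.3, -8.9, 101.2]
tcp_rot: [3.141, 0.0, 1.866]
contact_force: [-0.8, -0.5, 7.3]
opening: -0.001
```

```bash
python3 - <<'E'
from h import *
F=[]
for k in range(4):
    im,d,p=grab('side','side3');s=r.sense();F.append(np.r_[s['eef_pos'][2],s['contact_force']])
print(np.mean(F,0),s['clock'])
def keyz(z):
    P=pts(z['d'],z);h=cv2.cvtColor(z['im'],cv2.COLOR_RGB2HSV);m=(h[...,0]<16)&(h[...,1]>120)&(z['im'][...,0]>150)&(z['d']>0)
    q=P[m]; q=q[np.hypot(q[:,0]-496,q[:,1]+10)<45];return np.percentile(q[:,2],[50,75,90]),len(q)
for n in('side0','side2','side3'):print(n,keyz(np.load(f'pics/{n}.npz')))
cv2.imwrite('pics/side3c.png',cv2.resize(im[270:390,210:370,::-1],None,fx=5,fy=5,interpolation=2))
E
```

```text
[ 1.01263565e+02 -7.26684766e-01  6.57368836e-02  7.52383912e+00] 14.45Traceback (most recent call last):
  File "<stdin>", line 9, in <module>
  File "<stdin>", line 8, in keyz
    return _quantile_unchecked(
        a, q, axis, out, overwrite_input, method, keepdims, weights)
    return _ureduce(a,
                    func=_quantile_ureduce_func,
    ...<5 lines>...
                    overwrite_input=overwrite_input,
                    method=method)
    r = func(a, **kwargs)
    result = _quantile(arr,
                       quantiles=q,
    ...<2 lines>...
                       out=out,
                       weights=wgt)
    slices_having_nans = np.isnan(arr[-1, ...])
                                  ~~~^^^^^^^^^
IndexError: index -1 is out of bounds for axis 0 with size 0
```

```bash
python3 - <<'E'
from h import *
for n in('side0','side2','side3'):
    z=np.load(f'pics/{n}.npz');im=z['im'];d=z['d'];P=pts(d,z);i=im.astype(int);h=cv2.cvtColor(im,cv2.COLOR_RGB2HSV)
    m=(h[...,0]<16)&(h[...,1]>120)&(i[...,0]-i[...,2]>60)&(d>0)&(np.hypot(P[...,0]-496,P[...,1]+10)<45)
    q=P[m];print(n,len(q),np.percentile(q[:,2],[50,75,90]))
cv2.imwrite('pics/side3c.png',cv2.resize(im[270:390,210:370,::-1],None,fx=5,fy=5,interpolation=2))
E
```

```text
side0 1279 [93.20556187 94.10070058 94.78885686]
side2 1077 [92.95319441 93.98187016 94.66429021]
side3 866 [83.31954022 84.28296293 85.18025789]
```

View pics/side3c.png

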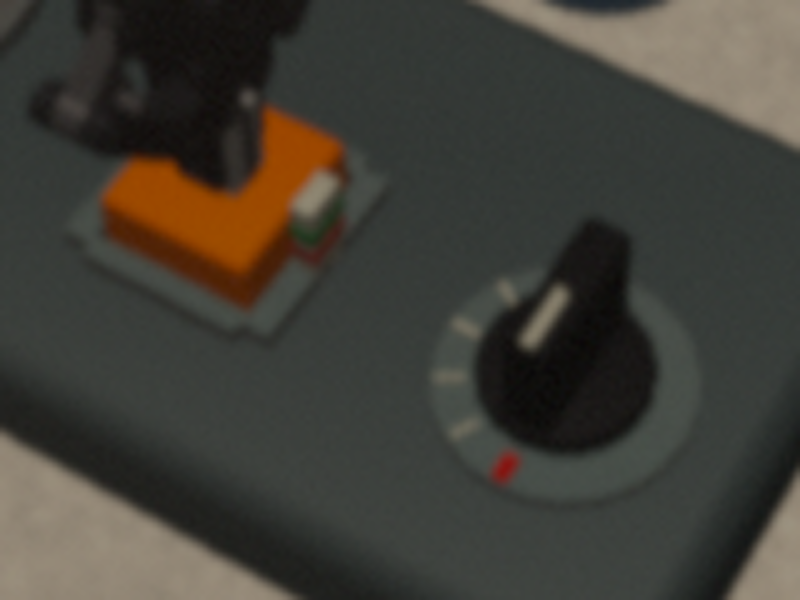

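The key top at (240,190) has dropped 9.7 mm by depth, level with the green band at (315,230). The force is 7.5 N and the dial still points at the red tick. Handing in.

```bash
python3 -c "
from rig import r,job
s=r.sense();print(s['eef_pos'],s['contact_force']);print(job.sign_off())"
```

```text
[495.38004072  -8.884792   101.26156011] [-8.70358026e-01 -2.42108969e-03  7.78445825e+00]
the job is handed in; nothing more can be done
None
```

The dial is back at its zero stop, and the job was handed in at about 14.5 s with the shut gripper holding the orange key half pressed.

- **Dial:** I turned it anticlockwise by about 1.23 rad until the stop resisted firmly (about 1.8 N m). Afterwards the wrist camera put the bar parallel to the chopper's x axis, with the pointer at the red tick. The last picture still shows it there.
- **Key:** After the dial was home I pressed the key about 9.9 mm from first contact. The depth images show its top dropped about 9.7 mm, level with the green band. The push was 7.5 to 7.8 N, against about 8 N expected at half travel, and the key never went near the bottom stop.
- **Tin, mug and can opener:** The gripper never went near them. I did not measure their positions again at the end.

No check of the dial or key failed. The cameras disagreed by about 3 mm on where the dial and key sit, which made no difference to the grip or the press.

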